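Wedge a chrome tube tight in the bench clamp

ROBOT

A 6-joint arm with a two-finger parallel gripper is mounted at the origin on the work surface. World frame = base frame: x ahead of the robot, y to its left, z up, the work surface at z = 0. Lengths are in mm, angles in rad, forces in N, time in s.
With the tool pointing down it reaches from about 400 to 825 mm from the base axis. Payload 7 kg.
Tool frame: the origin (TCP) lies at the very end of the fingers, on their centre line; the grasp point (between the pads) lies 19 mm behind it; z points along the fingers, y is the line along which they close (so a half turn about z gives the same grasp; the last joint's range is limited). The gripper opens to 88 mm and grips with 3 to 60 N. Pads are 19 mm wide; open, the fingers measure 130 mm over their backs; the gripper's body (78 mm by 193 mm) begins 47 mm behind the grasp point.
Start: joints at [-1.004, 0.359, 0.012, 0, -1.224, -0.288], TCP at [185.735, -648.92, 196.961] pointing down, gripper open.
Joint ranges: [-3.07, 3.07], [-1.43, 2.12], [-1.02, 1.25], [-3.03, 1.67], [-3.05, -0], [-3.03, 3.03]. Speed limits (rad/s): [2.39, 2.39, 3.01, 3.14, 3.14, 3.14].

INTERFACE

Orientations are given as a unit quaternion [x, y, z, w].
In Python, from plant import bot gives the robot as it stands. Calls block until the motion is done:
- bot.move_ptp(position, orientation): joint-space move of the TCP to a pose.
- bot.line_to(position, velocity=150, ori=None): straight line of the TCP; ori=None keeps the orientation; velocity is the mean speed in mm/s.
- bot.move_joints(angles): joint-space move.
- bot.move_gripper(opening, force=None): finger opening in mm; force is the grip in N (None keeps the last); returns when the fingers have stopped.
- bot.pause(seconds).
- bot.solve_ik(position, orientation): joint angles nearest the present ones, or None.
- bot.read_state(): the state.
- bot.camera(name): name is "scene" or "top"; returns the picture (480x640x3 uint8, red, green, blue); there is no depth.
- bot.get_calibration(name): a dict with "fx", "fy", "cx", "cy" (pixels), "view" (4x4, takes a point from world to camera coordinates). Camera axes: x right, y up, looking along -z (the intrinsics and any distortion apply to the point x, -y, -z); pixel columns grow to the right and rows downward; lengths in mm; the calibration is good to about 2 mm. A picture is of the moment at which its call begins. get_calibration takes no time and is no camera call.
A pose or a line that the arm cannot do raises bot.Unreachable and nothing moves.
- bot.close_job(): hands the job in; it is judged then, once.
The state is a dict: "t": time; "joint_pos": joint angles; "qvel": joint speeds; "tau": joint torques, N m; "tcp_pos": TCP position; "eef_rot": TCP orientation; "contact_force": force on the tool from outside, world axes, zero at the start; "moment": the same for the moment, N m; "width": finger opening in mm; "finger_force": force on a finger pad.
Only numpy, scipy, OpenCV 4.12 (cv2) and the standard library are available. Lean on these libraries where they do the work, as an engineer would, in place of code of your own. Each camera call takes 0.05 s, during which the arm holds its last target. There are 200 camera calls.

TASK

Lay the orange wedge flat on the blue bench clamp with its thin end started in the slot between the black jaw and the aluminium rail, then tap its thick end forward with repeated short pushes until it lies straight, fully home, and further taps of about 20 N no longer move it, so that the jaw grips the chrome tube by itself. Be firm but gentle: one push may stop short, but never hammer it or force it on past its stop (the thin tube dents at about twice that push). Let go at the end and leave the other things on the bench where they are.

Things in the scene. Friction and masses are not known exactly. Their poses are not given: they have to be found in the camera images.
- clamp: Blue bench clamp, bolted down. Base plate x -150 to 110 mm, y -119 to 47 mm in its frame, top at z = 12 mm. Origin: underside, mid slot, nominal line of the rail's face. +x is the way the wedge is driven. Along y from +: aluminium rail, slot, black jaw, tube, blue anvil (face y = -88, top z = 48 mm). The plate behind the slot's mouth (x -150 to -30 mm) is bare; the wedge lies on it.
- jaw: Black jaw, 60 mm long, top z = 46 mm, slides along clamp y only (2 N drag, no spring). Its frame is the clamp's when fully open and shifts to -y as it closes; starts 0 to 2 mm closed. Open, its slot face slants from y = -22.5 mm at the mouth to -10.5 mm at x = 30 (1 in 5, matching the wedge). It meets the tube about 6 mm from open; the wedge then stiffens and stops within 5 to 20 mm.
- tube: Chrome tube 32 mm diameter, 220 mm long, 0.8 kg, loose, lying along x on the clamp plate. Origin at the underside of its middle.
- wedge: Orange wedge, 120 long, 28 mm high, about 0.3 kg, flat on the bench, +x to its thin end (away from the robot). Origin: underside, mid length, mid width. Flank y = +12 mm is straight (goes to the rail), the other tapers 1 in 5: width 12 at the thin end (x = 60), 24 at x = 0, 36 mm at the thick end (x = -60).
- wedge_tip (a point): Middle of the wedge's thin end face: (60, 6, 14) mm in the wedge's frame. When the wedge is home this is 65 to 110 mm past the slot's mouth, depending on the rail.
- wedge_head (a point): Middle of the wedge's thick end face, where it is pushed: (-60, -6, 14) mm in the wedge's frame. Self-locking: it stays in when let go. It slides in against a few N, then stiffens and may catch askew; each new tap of 16 to 20 N straightens it and gains 1 to 8 mm, until three or so taps gain under 1 mm: then it is tight.
- mouth (a point): Middle of the slot's mouth, jaw open, at mid height of a wedge lying on the plate: (-30, -12.2, 26) mm in the clamp's frame, same axes. The slot is 60 mm long (clamp x -30 to 30). Its +y wall is the fixed aluminium rail, 26 mm wide, top z = 46 mm; the rail's face, parallel to x, is nominally at clamp y = 0 but set anywhere within +-3.5 mm of it, unreported.
- star_knob: Bystander: black star-grip knob, 46 mm across, standing 54 mm high on the bench, stud up. Origin at its underside.
- end_sleeve: Bystander: short steel sleeve, 46 mm outside diameter, 45 mm high, standing. Origin at its underside.
Mind the look-alikes: they are no part of the job. Several things look just like the wedge: the one meant starts farthest from the robot's base.

How it is judged (in metres and radians):
On the way, in this order (a step that is already met when the one before it is completed fails the run):
1. the thin end of the wedge is started in the slot, the wedge lying flat on the clamp plate (x of wedge_tip in the frame of mouth above 0.003 m and y of wedge_tip in the frame of mouth between -0.016 and 0.012 m and z of wedge_tip in the frame of mouth below 0.006 m and angle between wedge's own z axis and vertical below 0.1 rad), for 0.1 s.
2. the wedge has driven the jaw against the tube: the jaw presses on it with over 5 N (contact force between jaw and tube above 5 N and contact force between wedge and jaw above 4 N), for 0.1 s.
At the end, for the whole second after the job is handed in: The wedge lies flat (within 0.08 rad, not raised over 5 mm) and lined up (within 0.08 rad) in the slot with its thin end over 55 mm past the mouth, at rest, and without the robot's help it keeps the jaw pressed on the tube with over 4 N (contact force between jaw and tube above 4 N and contact force between wedge and jaw above 3 N and x of wedge_tip in the frame of mouth above 0.055 m and z of wedge_tip in the frame of mouth below 0.005 m and angle between wedge's own z axis and vertical below 0.08 rad and angle between the x axis of wedge and the x axis of clamp, either way round below 0.08 rad and linear speed of wedge below 0.01 m/s); the robot touches nothing.
It fails at once if the tube is dented: the jaw presses on it with over 45 N (contact force between jaw and tube above 45 N).
It fails at once if the star knob is moved over 30 mm (distance of star_knob from where it was at the start of the episode above 0.03 m).
It fails at once if the steel sleeve is moved over 30 mm (distance of end_sleeve from where it was at the start of the episode above 0.03 m).
It also fails if it takes over 61 s, if anything falls off the work surface, if the arm or the gripper's body presses on something with over 40 N, if the wrist force passes 120 N, or if a joint passes its speed limit or range.

## Working session

There is one attempt and no reset: what is moved stays moved. The work goes in short steps, each a Python script; the robot and the scene stay as the last script left them, time stands still between calls to the robot, and variables do not carry over. Pictures are saved under pics/ and viewed, at most 10 in all, crops included, and the job is handed in when it is done.

```bash
mkdir -p pics; python3 - <<'E'
from plant import bot
import cv2
for n in("scene","top"):
    cv2.imwrite(f"pics/{n}0.png",bot.camera(n)[:,:,::-1])
    print(n,bot.get_calibration(n))
s=bot.read_state();print(s)
E
```

```text
scene {'fx': 571.2686935540455, 'fy': 571.2686935540455, 'cx': 322.2965761020568, 'cy': 241.2730381352516, 'view': array([[ 6.22412747e-01,  7.82648076e-01,  8.02259593e-03,
        -3.81672784e+02],
       [-6.28976763e-01,  4.94050376e-01,  6.00251995e-01,
         2.85695147e+02],
       [ 4.65822502e-01, -3.78650519e-01,  7.99770705e-01,
        -1.17327545e+03],
       [ 0.00000000e+00,  0.00000000e+00,  0.00000000e+00,
         1.00000000e+00]])}
top {'fx': 475.28447554169406, 'fy': 475.28447554169406, 'cx': 324.1669836593483, 'cy': 252.16852594920545, 'view': array([[ 1.25399872e-02, -9.99292825e-01, -3.54485296e-02,
         6.63761986e+01],
       [ 9.86804933e-01,  6.64445482e-03,  1.61777239e-01,
        -5.48311836e+02],
       [-1.61427298e-01, -3.70094684e-02,  9.86190411e-01,
        -7.01442317e+02],
       [ 0.00000000e+00,  0.00000000e+00,  0.00000000e+00,
         1.00000000e+00]])}
{'t': 0.1, 'joint_pos': array([-1.00391988e+00,  3.59312505e-01,  1.11639276e-02, -3.03176453e-04,
       -1.22412376e+00, -2.88073446e-01]), 'qvel': array([-0.00010168, -0.00066657,  0.00323922,  0.00158852, -0.00071703,
       -0.00028651]), 'tau': array([-8.29957389e-04, -5.84165168e+01,  2.93750310e+01,  7.01557383e+00,
        1.01311514e-02, -6.58659746e-05]), 'tcp_pos': array([ 185.58003046, -648.48418748,  196.12502588]), 'eef_rot': array([-1.38899295e-01,  9.90306226e-01,  7.30684565e-04, -1.76250927e-04]), 'contact_force': array([-0.67260451, -0.15239917, -0.06812698]), 'moment': array([0.01168722, 0.01940368, 0.00218003]), 'finger_force': 0.0, 'width': 87.90261109040554}
```

View pics/scene0.png

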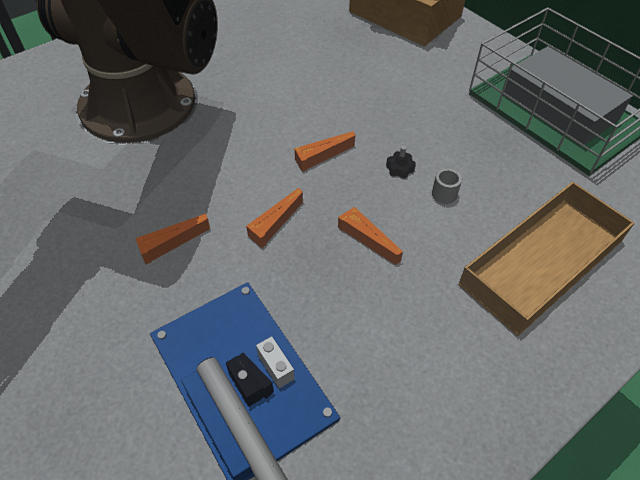

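View pics/top0.png

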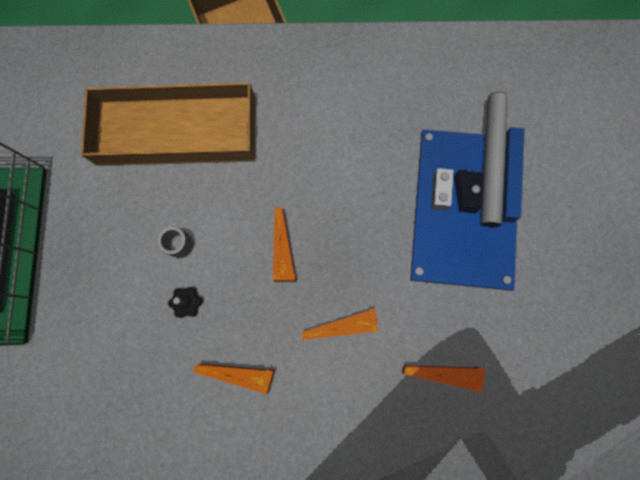

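The scene view shows four wedges, the clamp at the lower left and the bystanders to the right. In the top view (up = +x, right = −y) the farthest wedge is at about (284,245) with its thin end up. The clamp spans (412–522, 128–290), with the rail at (443,188) and the jaw at (470,190).

```bash
python3 - <<'E'
import cv2,numpy as np
a=cv2.imread("pics/top0.png");b=cv2.imread("pics/scene0.png")
c1=cv2.resize(a[120:300,405:530],None,fx=3.3,fy=3.3,interpolation=cv2.INTER_CUBIC)
c2=cv2.resize(b[275:480,145:350],None,fx=1.88,fy=1.88*1.0,interpolation=cv2.INTER_CUBIC)
o=np.zeros((595,800,3),np.uint8);o[:c1.shape[0],:c1.shape[1]]=c1;o[:c2.shape[0],414:414+c2.shape[1]]=c2[:, :386]
cv2.imwrite("pics/crop1.png",o)
E
cat > h.py <<'E'
import numpy as np,cv2
from scipy.optimize import minimize,least_squares
from plant import bot
CAL={n:bot.get_calibration(n) for n in("scene","top")}
def proj(n,P):
    c=CAL[n];p=np.c_[P,np.ones(len(P))]@np.array(c["view"]).T
    return np.c_[c["fx"]*p[:,0]/-p[:,2]+c["cx"],c["fy"]*-p[:,1]/-p[:,2]+c["cy"]]
def place(P,x,y,a,z=0):
    P=np.asarray(P,float);c,s=np.cos(a),np.sin(a)
    return np.c_[x+c*P[:,0]-s*P[:,1],y+s*P[:,0]+c*P[:,1],z+P[:,2]]
def back(n,uv,z):
    c=CAL[n];V=np.array(c["view"]);R,t=V[:3,:3],V[:3,3]
    d=R.T@np.array([(uv[0]-c["cx"])/c["fx"],-(uv[1]-c["cy"])/c["fy"],-1]);o=-R.T@t
    return o+d*(z-o[2])/d[2]
W=np.array([(x,y,z) for z in(0,28) for x,y in((60,12),(60,0),(-60,-24),(-60,12))],float)
def orange(img):
    h=cv2.cvtColor(img,cv2.COLOR_RGB2HSV);return ((h[...,0]<18)&(h[...,1]>190)&(h[...,2]>60)).astype(np.uint8)
def blob(n,img,x,y,z=14):
    nl,l,st,ce=cv2.connectedComponentsWithStats(orange(img))
    p=proj(n,np.array([[x,y,z]]))[0]
    k=min((i for i in range(1,nl) if st[i,4]>150),key=lambda i:np.hypot(*(ce[i]-p)));return (l==k).astype(np.float32),ce[k],p
def sil(n,P,shape):
    m=np.zeros((shape[0],shape[1]),np.uint8);h=cv2.convexHull((proj(n,P)*16).round().astype(np.int32))
    cv2.fillConvexPoly(m,h,255,cv2.LINE_AA,4);return m/255.
def fit(masks,x0,z=0):
    def f(v):
        return sum(np.abs(sil(n,place(W,v[0],v[1],v[2]/100,z),m.shape)-cv2.GaussianBlur(m,(3,3),.6)).sum() for n,m in masks.items())
    r=minimize(f,x0,method="Nelder-Mead",options=dict(initial_simplex=np.array([x0,[x0[0]+8,x0[1],x0[2]],[x0[0],x0[1]+8,x0[2]],[x0[0],x0[1],x0[2]+10]]),maxiter=300))
    return r.x,r.fun
E
python3 - <<'E'
from h import *
im={n:cv2.imread(f"pics/{n}0.png")[:,:,::-1].copy() for n in CAL}
p=back("top",(284,245),14);print(p)
ms={}
for n in CAL:
    ms[n],ce,pp=blob(n,im[n],p[0],p[1]);print(n,ce,pp,ms[n].sum())
for k in(["top"],["scene"],["top","scene"]):print(k,fit({n:ms[n] for n in k},[p[0],p[1],0.]))
E
```

```text
[564.39178287 139.3043843   14.        ]Traceback (most recent call last):
  File "<stdin>", line 6, in <module>
  File "h.py", line 21, in blob
    k=min((i for i in range(1,nl) if st[i,4]>150),key=lambda i:np.hypot(*(ce[i]-p)));return (l==k).astype(np.float32),ce[k],p
ValueError: min() iterable argument is empty
```

View pics/crop1.png

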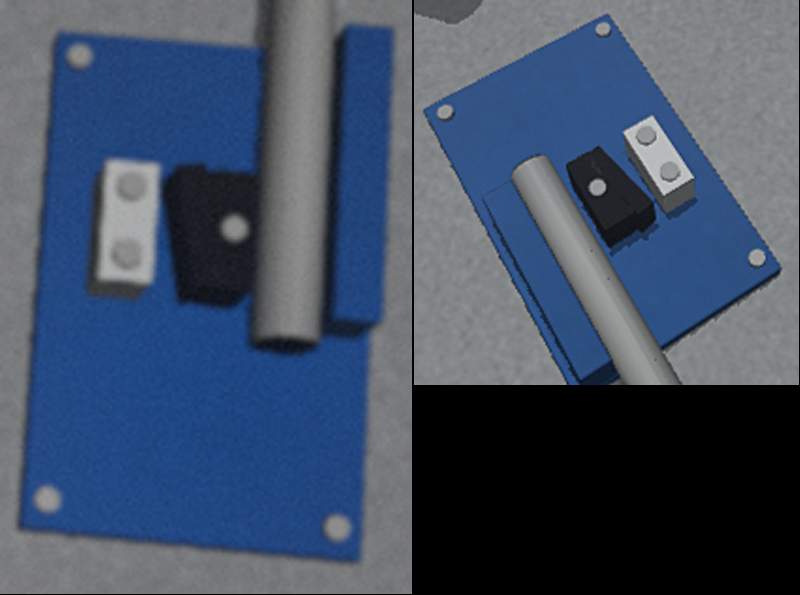

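The crop shows the clamp plate with its top-view corners at crop (56,33), (20,526) and (360,559). The rail's inner top edge runs from (161,163) to (153,283), and the jaw's slanted face from (167,180) to (181,303). In the scene view the plate corners are at (150,332), (248,282) and (339,418).

```bash
sed -i 's/>190)&(h\[...,2\]>60/>140)\&(h[...,2]>60/' h.py; python3 - <<'E'
from h import *
im={n:cv2.imread(f"pics/{n}0.png")[:,:,::-1].copy() for n in CAL}
p=back("top",(284,245),14)
ms={}
for n in CAL:
    ms[n],ce,pp=blob(n,im[n],p[0],p[1]);print(n,ce,pp,ms[n].sum())
for k in(["top"],["scene"],["top","scene"]):print(k,fit({n:ms[n] for n in k},[p[0],p[1],0.]))
T=lambda u,v:((u+.5)/3.3-.5+405,(v+.5)/3.3-.5+120)
S=lambda u,v:((u-414+.5)/1.88-.5+145,(v+.5)/1.88-.5+275)
C=np.array([(110,47,12),(-150,47,12),(-150,-119,12)],float)
obs={"top":np.array([T(56,33),T(20,526),T(360,559)]),"scene":np.array([S(779,268),S(608,14),S(424,108)])}
for k in(["top"],["scene"],["top","scene"]):
    r=least_squares(lambda v:np.concatenate([(proj(n,place(C,v[0],v[1],v[2]/100))-obs[n]).ravel() for n in k]),[600,-150,0.]);print(k,r.x,r.fun.round(1))
x,y,a=r.x;a/=100
def rel(n,uv,z):
    q=back(n,uv,z)-[x,y,0];c,s=np.cos(a),np.sin(a);return np.round([c*q[0]+s*q[1],-s*q[0]+c*q[1]],1)
for nm,n,L in(("rail","top",[T(107,160),T(161,163),T(153,283),T(98,280)]),("jaw","top",[T(167,180),T(181,303)]),("rail","scene",[S(655,117),S(693,178),S(665,195),S(624,129)]),("jaw","scene",[S(602,148),S(655,207)])):
    print(nm,n,[rel(n,q,46) for q in L])
E
```

```text
scene [368.3655914  229.26284349] [369.55652112 236.51242031] 837.0
top [281.63360143 249.85165326] [284. 245.] 1119.0
['top'] (array([565.95922181, 143.49966738,   2.51931697]), np.float64(211.13909610863408))
['scene'] (array([560.16138998, 148.60755328, -13.44358851]), np.float64(737.40541297957))
['top', 'scene'] (array([566.40387623, 142.83351876,  -1.5113067 ]), np.float64(1006.1912223390212))
['top'] [ 654.41790011 -127.23733145   -8.86042093] [-0.3 -1.3 -0.4  0.5  0.6  0.6]
['scene'] [ 656.05280271 -130.3015097    -9.96550866] [ 1.1  0.9  0.1 -1.1 -1.3 -0.4]
['top', 'scene'] [ 655.29285979 -129.01441662   -9.5431564 ] [ 1.2 -1.9  0.1 -0.3  1.1  0.5  1.7 -0.4  0.1 -1.8 -1.  -0.7]
rail top [array([28. , 23.9]), array([29. , -2.1]), array([-31.3,  -2.2]), array([-32.4,  23.9])]
jaw top [array([20.7, -5.6]), array([-39.8, -16.1])]
rail scene [array([-26.6,  23.3]), array([30.5, 21.8]), array([30.8, -1.7]), array([-30.5,  -1. ])]
jaw scene [array([-25.8, -22. ]), array([ 34.8, -12.2])]
```

```bash
python3 - <<'E'
from h import *
im={n:cv2.imread(f"pics/{n}0.png")[:,:,::-1].copy() for n in CAL}
for n in CAL:
    m=sil(n,place(W,566,143,.0),im[n].shape)>.9
    h=cv2.cvtColor(im[n],cv2.COLOR_RGB2HSV)[m];print(n,m.sum(),np.percentile(h,[2,10,25,50,75,90,98],axis=0).T)
    r=im[n].astype(int);mk=((r[...,0]-r[...,2])>40).astype(np.uint8)
    nl,l,st,ce=cv2.connectedComponentsWithStats(mk);k=np.bincount(l[m&(l>0)]).argmax();q=(l==k).astype(np.float32);print(q.sum(),ce[k])
    print(fit({n:q},[566.,143.,0.]))
    globals().setdefault("ms",{})[n]=q
print(fit(ms,[566.,143.,0.]))
E
```

```text
scene 1559 [[  8.     9.    10.    11.    11.    13.   102.84]
 [ 12.   129.   135.   166.   175.   177.   184.  ]
 [ 74.    80.    82.   157.   179.   181.   183.  ]]
1387.0 [368.53280461 233.8961788 ]
(array([565.43673156, 141.98178134,  -1.08012742]), np.float64(237.58742132486375))
top 1239 [[  7.    11.    12.    13.    14.    15.    17.  ]
 [ 66.52 147.8  203.   210.   214.   217.   220.24]
 [ 79.   112.8  162.   173.   175.   177.   178.  ]]
1209.0 [281.25723739 249.52191894]
(array([567.20137448, 144.49377853,   0.86026235]), np.float64(129.1126862179707))
(array([5.66068109e+02, 1.43554266e+02, 2.73797883e-02]), np.float64(384.98235651402206))
```

```bash
cat >> h.py <<'E'
from scipy.spatial.transform import Rotation as Ro
def q(yaw): return (Ro.from_euler("z",yaw)*Ro.from_quat([0,1,0,0])).as_quat()
def st():
    s=bot.read_state();print("t%.1f"%s["t"],s["tcp_pos"].round(1),"F",s["contact_force"].round(1),"w%.1f"%s["width"],"ff%.1f"%s["finger_force"]);return s
def clamp2w(p,c): return place([p],*c)[0]
E
python3 - <<'E'
from h import *
x,y=566-10,143.5-1
bot.move_ptp([x,y,90],q(0));st()
bot.line_to([x,y,4],velocity=120);st()
bot.move_gripper(15,force=25);s=st()
bot.line_to([x,y,80],velocity=120);st()
im={n:bot.camera(n) for n in CAL}
for n in im: cv2.imwrite(f"pics/{n}1.png",im[n][:,:,::-1])
o=np.hstack([cv2.resize(im["top"][180:330,220:370],(400,400)),cv2.resize(im["scene"][120:320,290:490],(400,400))])
cv2.imwrite("pics/crop2.png",o[:,:,::-1])
E
```

```text
t3.2 [556.2 141.9  90. ] F [-0.8  0.  -0.1] w87.9 ff0.0
t4.0 [556.5 142.7   4.5] F [ 0.4 -0.2  0.9] w87.7 ff0.0
t5.3 [556.  142.5   4. ] F [-0.4 -0.1 -0.1] w14.9 ff0.0
t6.1 [555.5 142.3  79.4] F [ 0.2 -0.6 -0.6] w15.2 ff0.0
```

View pics/crop2.png

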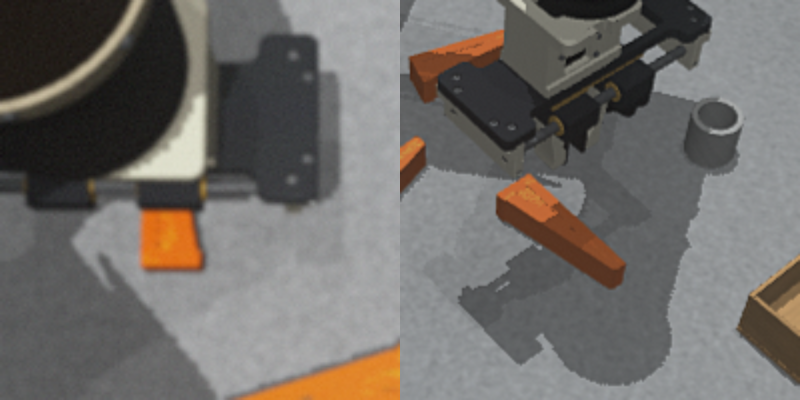

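The gripper closed on nothing: the wedge is still at its starting place, thick end at top px (284,280), and the fingers in the scene view are around (375–405, 177–197). I'll check the projection against the known TCP.

```bash
python3 - <<'E'
from h import *
s=st();print(s["eef_rot"].round(3))
R=Ro.from_quat(s["eef_rot"]).as_matrix();print(R.round(2))
for n in CAL:
    P=np.array([s["tcp_pos"]+R@[0,k,0] for k in(-18,0,18)]);print(n,proj(n,P).round(1))
    im=cv2.imread(f"pics/{n}1.png")
    for p in proj(n,P): cv2.circle(im,tuple(int(v*16) for v in p),24,(0,255,0),-1,cv2.LINE_AA,4)
    for p in proj(n,place(W,566,143.5,0)): cv2.circle(im,tuple(int(v*16) for v in p),16,(255,0,255),-1,cv2.LINE_AA,4)
    r=im[130:330,200:400] if n=="top" else im[110:310,290:490]
    globals().setdefault("o",[]).append(cv2.resize(r,(400,400),interpolation=cv2.INTER_CUBIC))
cv2.imwrite("pics/crop3.png",np.hstack(o))
E
```

```text
t6.2 [555.3 142.1  78.9] F [-0.3 -0.1 -1.5] w15.0 ff0.0
[ 0.     1.    -0.    -0.001]
[[-1.  0. -0.]
 [ 0.  1. -0.]
 [ 0. -0. -1.]]
scene [[361.6 212.6]
 [370.2 207.2]
 [378.6 201.9]]
top [[288.7 243.4]
 [276.9 243.3]
 [265.  243.2]]
```

View pics/crop3.png

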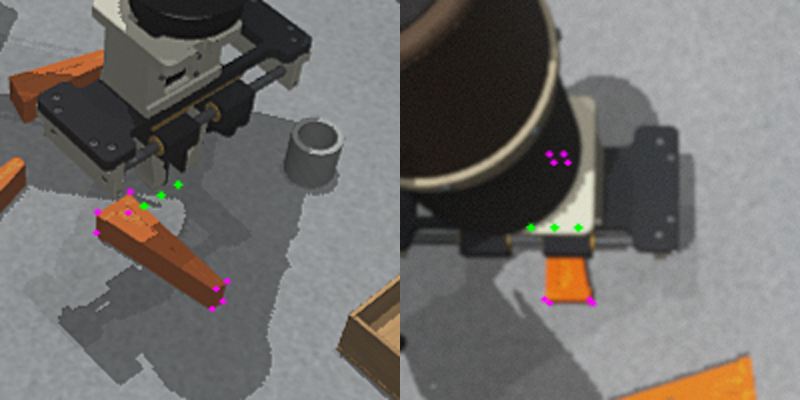

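```bash
python3 - <<'E'
import cv2
im=cv2.imread("pics/scene1.png")[130:230,330:430]
cv2.imwrite("pics/crop4.png",cv2.resize(im,(600,600),interpolation=cv2.INTER_CUBIC))
E
```

```text
(no output)
```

View pics/crop4.png

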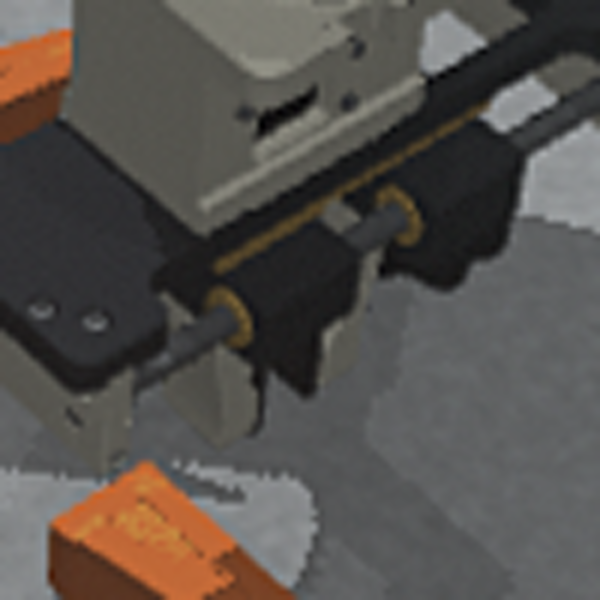

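The fingers are pale grey, with tips near scene px (366,203) and (387,193). That is higher than the reported TCP would put them, as if they closed above the wedge. I'll probe the bare bench gently to check z.

```bash
python3 - <<'E'
from h import *
print({n:proj(n,np.array([[0,0,0.]])) for n in CAL})
bot.line_to([600,40,30],velocity=200)
bot.move_gripper(0);s=st()
z=s["tcp_pos"][2];f0=s["contact_force"][2];z=26
while z>-36:
    z-=2;bot.line_to([600,40,z],velocity=60)
    s=bot.read_state();
    if abs(s["contact_force"][2]-f0)>4: break
s=st()
im={n:bot.camera(n) for n in CAL}
for n in im: cv2.imwrite(f"pics/{n}2.png",im[n][:,:,::-1])
p={n:proj(n,s["tcp_pos"][None])[0] for n in im};print(p)
bot.line_to([600,40,z+30],velocity=150);st()
o=[]
for n in im:
    a=im[n][:,:,::-1].copy();u,v=p[n];cv2.circle(a,(int(u*16),int(v*16)),16,(0,255,0),-1,cv2.LINE_AA,4)
    u,v=int(u),int(v);o.append(cv2.resize(a[v-50:v+50,u-50:u+50],(400,400),interpolation=cv2.INTER_CUBIC))
cv2.imwrite("pics/crop5.png",np.hstack(o))
E
```

```text
{'scene': array([[136.45981216, 102.16785719]]), 'top': array([[369.14228097, 623.69459035]])}
t7.5 [600.   40.3  30.2] F [-0.1  0.1  0.3] w0.1 ff0.0
t14.5 [600.4  40.1 -29.3] F [-2.3  0.   6.2] w0.5 ff3.4
{'scene': array([336.48765541, 296.22489028]), 'top': array([344.1625313 , 229.41953536])}
t14.9 [600.6  40.3   0.8] F [0.9 0.  0.1] w0.8 ff0.0
```

View pics/crop5.png

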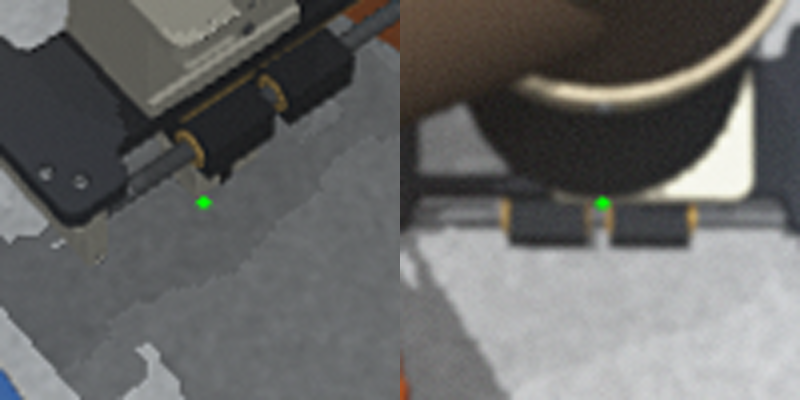

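The bench is touched at a reported z of −29, so the real fingertips end about 28 mm above the reported TCP. Its y agrees with the picture. I'll use that offset and grasp again.

```bash
cat >> h.py <<'E'
DZ=-28.5   # commanded z = wanted real tip z + DZ
E
python3 - <<'E'
from h import *
x,y=566-10,143.5-1
bot.move_gripper(80,force=25)
bot.line_to([x,y,50+DZ],velocity=200)
bot.line_to([x,y,6+DZ],velocity=100);st()
bot.move_gripper(15,force=25);s=st()
bot.line_to([x,y,80+DZ],velocity=120);st()
im={n:bot.camera(n) for n in CAL}
for n in im: cv2.imwrite(f"pics/{n}3.png",im[n][:,:,::-1])
E
```

```text
t17.6 [556.2 142.  -22.6] F [ 0.7 -0.1  0.8] w79.8 ff0.0
t18.5 [555.7 142.3 -22.5] F [-1.1 -1.1  1.9] w26.9 ff24.6
t19.2 [555.4 142.3  50.8] F [-0.2 -0.3 -3.1] w27.0 ff24.6
```

```bash
cat >> h.py <<'E'
CL=(655.3,-129.0,-0.0954)
def tcp_for(ox,oy): return clamp2w((ox-9,oy-1.5,0),CL)[:2]   # wedge origin in clamp frame -> TCP xy
E
python3 - <<'E'
from h import *
X=tcp_for(-102,-17);Q=q(CL[2])
bot.move_ptp([*X,70+DZ],Q);st()
bot.line_to([*X,20+DZ],velocity=100);st()
im={n:bot.camera(n) for n in CAL}
o=[]
for n in im:
    cv2.imwrite(f"pics/{n}4.png",im[n][:,:,::-1])
    a=im[n][:,:,::-1]
    r=a[140:240,410:510] if n=="top" else a[300:400,190:290]
    o.append(cv2.resize(r,(400,400),interpolation=cv2.INTER_CUBIC))
cv2.imwrite("pics/crop6.png",np.hstack(o))
E
```

```text
t20.4 [ 543.5 -136.2   41.5] F [ 0.9 -0.4 -2.2] w27.0 ff24.6
t21.1 [ 543.5 -136.4   -8.4] F [-0.2 -0.5 -2. ] w26.8 ff24.6
```

View pics/crop6.png

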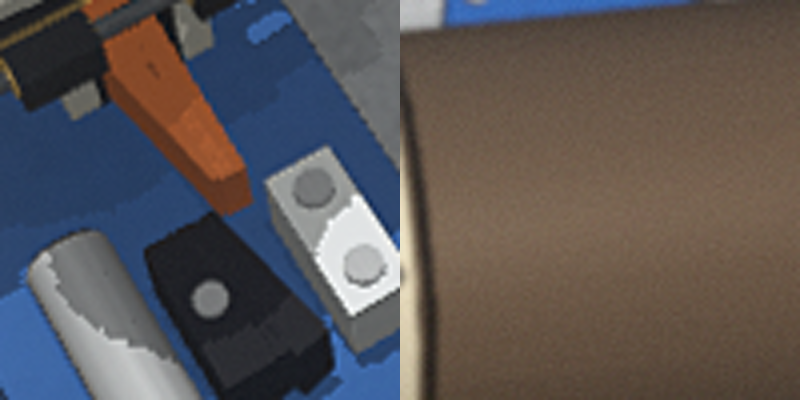

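In the scene view the wedge is held level. Its thin end's top corners are at crop (245,172) and (220,190), just before the slot between the rail corner (268,182) and the jaw corner (212,212). The top view is blocked by the arm.

```bash
python3 - <<'E'
from h import *
S=lambda u,v:((u+.5)/4-.5+190,(v+.5)/4-.5+300)
x,y,a=CL
def rel(uv,z):
    p=back("scene",S(*uv),z)-[x,y,0];c,s=np.cos(a),np.sin(a);return np.round([c*p[0]+s*p[1],-s*p[0]+c*p[1]],1)
for n,uv,z in(("tip+",(245,172),42),("tip-",(221,190),42),("wedge bottom tip-",(230,216),14),("wedge bottom tip+",(252,203),14),("railmouth in",(268,182),46),("rail far in",(352,316),46),("rail mouth out",(330,149),46),("jawmouth",(210,212),46),("jaw far",(333,330),46)):print(n,rel(uv,z))
E
```

```text
tip+ [-37.7  -6.3]
tip- [-36.2 -16.7]
wedge bottom tip- [-39.1 -14.6]
wedge bottom tip+ [-39.3  -5.5]
railmouth in [-28.   -2.1]
rail far in [30.5 -2.6]
rail mouth out [-27.4  22.4]
jawmouth [-28.9 -24.5]
jaw far [ 31.3 -10.4]
```

```bash
python3 - <<'E'
from h import *
z=20
f0=bot.read_state()["contact_force"]
while z>16.5:
    X=tcp_for(-102,-15.5);z-=.7;bot.line_to([*X,z+DZ],velocity=40)
    if bot.read_state()["contact_force"][2]-f0[2]>3: break
print("z",z);st()
d=np.array([np.cos(CL[2]),np.sin(CL[2])])
for ox in np.arange(-98,-66,4.):
    bot.line_to([*tcp_for(ox,-15.5),z+DZ],velocity=60)
    F=bot.read_state()["contact_force"]-f0
    if abs(F[:2]).max()>7: print("stop",ox);break
st()
bot.move_gripper(60);st()
X=bot.read_state()["tcp_pos"][:2]
bot.line_to([*X,75+DZ],velocity=200)
Y=X-d*75;bot.line_to([*Y,75+DZ],velocity=250)
st();im={n:bot.camera(n) for n in CAL}
o=[]
for n in im: cv2.imwrite(f"pics/{n}5.png",im[n][:,:,::-1])
o=[cv2.resize(a,(400,400),interpolation=cv2.INTER_CUBIC) for a in(im["scene"][270:400,170:300],im["top"][150:290,400:540])]
cv2.imwrite("pics/crop7.png",np.hstack(o)[:,:,::-1])
E
```

```text
z 17.200000000000003
t22.2 [ 543.3 -135.4  -10.6] F [-1.9  1.5  6.1] w27.2 ff24.5
stop -98.0
t22.4 [ 544.2 -135.9  -10.7] F [-10.9   2.8  15.9] w26.8 ff24.1
t23.2 [ 547.2 -135.7  -11.3] F [-0.8  0.7  0.7] w59.9 ff0.0
t24.1 [ 471.4 -128.6   46.1] F [ 1.1  0.1 -0.4] w59.6 ff0.0
```

View pics/crop7.png

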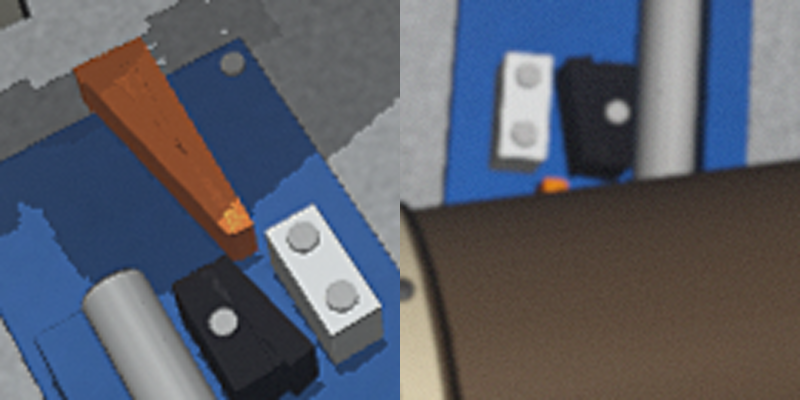

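The wedge lies flat on the plate, lined up, with its tip at crop (240,235) just short of the mouth. It stopped there because I was pressing down. I'll push it in from behind with the gripper closed.

```bash
cat >> h.py <<'E'
D=np.array([np.cos(CL[2]),np.sin(CL[2])])
ZP=23+DZ
def w2c(p):
    a=CL[2];r=np.array(p[:2])-CL[:2];return np.array([np.cos(a)*r[0]+np.sin(a)*r[1],-np.sin(a)*r[0]+np.cos(a)*r[1]])
def go(cx,cy,v): bot.line_to([*clamp2w((cx,cy,0),CL)[:2],ZP],velocity=v)
def push(s,f0): return -(s["contact_force"]-f0)[:2]@D
E
python3 - <<'E'
from h import *
bot.move_gripper(0)
s=bot.read_state();c=w2c(s["tcp_pos"]);print(c)
cx,cy=c[0],-21.5
bot.line_to([*clamp2w((cx,cy,0),CL)[:2],75+DZ],velocity=100)
go(cx,cy,200)
s=st();f0=s["contact_force"].copy();log=[]
while cx<-60:
    cx+=4;go(cx,cy,80);s=bot.read_state();F=push(s,f0);log.append((round(cx),round(w2c(s["tcp_pos"])[0],1),round(F,1)))
    if F>8: break
print(log);st()
im={n:bot.camera(n) for n in CAL}
for n in im: cv2.imwrite(f"pics/{n}6.png",im[n][:,:,::-1])
E
```

```text
[-181.95317904  -16.97598398]
t25.9 [ 471.7 -133.2   -5.6] F [ 0.4 -0.5  0.3] w0.6 ff0.0
[(-178, np.float64(-176.6), np.float64(0.7)), (-174, np.float64(-173.4), np.float64(1.1)), (-170, np.float64(-169.7), np.float64(1.1)), (-166, np.float64(-165.8), np.float64(1.2)), (-162, np.float64(-162.0), np.float64(2.9)), (-158, np.float64(-162.1), np.float64(12.5))]
t27.4 [ 491.9 -135.4   -6.2] F [-11.8   2.7   8.2] w0.7 ff5.8
```

```bash
python3 - <<'E'
from h import *
for k in("3","4","5","6"):
    im=cv2.imread(f"pics/scene{k}.png")
    h=cv2.cvtColor(im,cv2.COLOR_BGR2HSV);m=((h[...,0]<20)&(h[...,1]>110)&(h[...,2]>35)).astype(np.uint8)
    nl,l,stt,ce=cv2.connectedComponentsWithStats(m)
    print(k,[(stt[i].tolist(),ce[i].round(1).tolist()) for i in range(1,nl) if stt[i,4]>300 and ce[i][1]>180 ])
    if k in"56":
        o=clamp2w((-100,-16,0),CL);p=proj("scene",np.array([[o[0],o[1],26]]))[0]
        i=min((i for i in range(1,nl) if stt[i,4]>200),key=lambda i:np.hypot(*(ce[i]-p)));mm=(l==i).astype(np.float32)
        for z in(12,16):
            r,f=fit({"scene":mm},[o[0],o[1],CL[2]*100],z)
            print(k,z,w2c(r[:2]).round(1),"tip",w2c(place([(60,12,0)],r[0],r[1],r[2]/100)[0]).round(1),"yaw rel",round(r[2]/100-CL[2],3),f,mm.sum())
a,b=[cv2.imread(f"pics/scene{k}.png").astype(int) for k in"56"]
# full-frame side by side of the tip area
x=[cv2.resize(cv2.imread(f"pics/scene{k}.png")[290:390,200:300],(400,400),interpolation=cv2.INTER_CUBIC) for k in"56"]
cv2.imwrite("pics/crop8.png",np.hstack(x))
E
```

```text
3 [([465, 182, 169, 138, 8681], [548.7, 256.3]), ([246, 188, 57, 60, 1346], [273.7, 218.0]), ([369, 198, 40, 39, 830], [388.6, 216.9]), ([136, 214, 73, 50, 1589], [170.6, 237.1])]
4 [([465, 182, 169, 138, 8216], [548.1, 257.3]), ([246, 188, 57, 51, 1099], [277.0, 213.9]), ([136, 231, 27, 33, 536], [149.2, 245.6]), ([215, 304, 38, 50, 824], [233.0, 327.6])]
5 [([465, 182, 169, 138, 8508], [548.6, 256.8]), ([246, 188, 56, 60, 1303], [274.1, 218.1]), ([194, 282, 59, 72, 1533], [223.0, 314.8])]
5 12 [-100.   -15.5] tip [-39.6  -5.4] yaw rel -0.031 164.66781989419286 1533.0
5 16 [-97.8 -16.2] tip [-37.3  -6.6] yaw rel -0.04 181.56124590803302 1533.0
6 [([465, 182, 169, 138, 8362], [548.3, 257.1]), ([254, 188, 48, 54, 1052], [278.5, 213.8]), ([197, 286, 61, 73, 1567], [226.3, 319.1])]
6 12 [-90.5 -14.3] tip [-30.3  -3. ] yaw rel -0.011 169.42687379070648 1567.0
6 16 [-89.  -15.2] tip [-28.9  -4. ] yaw rel -0.013 187.41995497835322 1567.0
```

The fit shows the tip now right at the mouth (clamp x −30) with its flank at y −3, against the rail end near −2.3, so it is catching the rail's corner. I'll regrip, lift slightly, shift it −y and carry it in.

```bash
python3 - <<'E'
from h import *
c=w2c(bot.read_state()["tcp_pos"])
go(c[0]-12,c[1],200)
P=lambda ox,oy,z:[*tcp_for(ox,oy),z+DZ]
X=bot.read_state()["tcp_pos"][:2]
bot.line_to([*X,70+DZ],velocity=250)
bot.line_to(P(-90.5,-14.3,70),velocity=250)
bot.move_gripper(60,force=25)
bot.line_to(P(-90.5,-14.3,20),velocity=150)
f0=bot.read_state()["contact_force"].copy()
bot.move_gripper(15);st()
bot.line_to(P(-92,-14.5,23),velocity=60)
bot.line_to(P(-98,-17.8,23),velocity=100)
ok=True;log=[]
for ox in np.arange(-94,-69,4.):
    bot.line_to(P(ox,-17.8,23),velocity=80)
    F=bot.read_state()["contact_force"]-f0;log.append(F.round(1).tolist())
    if np.hypot(*F[:2])>7: print("stop",ox);ok=False;break
print(log)
if ok:
    z=23
    while z>18:
        z-=.8;bot.line_to(P(-70,-17.8,z),velocity=50)
        if bot.read_state()["contact_force"][2]-f0[2]>1: break
    print(z);st();bot.move_gripper(60);st()
cv2.imwrite("pics/scene7.png",bot.camera("scene")[:,:,::-1])
E
```

```text
t30.8 [ 554.8 -135.2   -8.1] F [-2.2  1.7  4.3] w26.5 ff24.4
[[-1.7, -0.1, -2.0], [-1.8, -0.3, -2.6], [-1.1, -0.1, -2.5], [-0.5, -1.8, -2.4], [-0.5, -0.9, -2.3], [-1.4, 1.0, -2.8], [-1.5, -0.3, -2.0]]
19.799999999999997
t34.0 [ 574.9 -140.7   -8.1] F [-2.   1.   4.5] w26.5 ff24.4
t34.8 [ 574.9 -140.7   -8.7] F [-0.2  0.4  0.1] w59.9 ff0.0
```

```bash
python3 - <<'E'
from h import *
s=bot.read_state();X=s["tcp_pos"][:2]
bot.line_to([*X,72+DZ],velocity=250)
cx,cy=-151.,-22.
bot.line_to([*clamp2w((cx,cy,0),CL)[:2],72+DZ],velocity=250)
bot.move_gripper(0);go(cx,cy,200)
s=st();f0=s["contact_force"].copy();log=[];F=0
while cx<-55 and F<7:
    cx+=4 if cx<-120 else 2;go(cx,cy,80);s=bot.read_state();F=push(s,f0);log.append((round(cx),float(round(w2c(s["tcp_pos"])[0],1)),float(round(F,1))))
print(log)
taps=[]
for k in range(3):
    m=0
    for i in range(20):
        cx+=1;go(cx,cy,40);s=bot.read_state();F=push(s,f0);m=max(m,F)
        if F>=16.2: break
    a=w2c(s["tcp_pos"])[0];taps.append((i,float(round(a,1)),float(round(m,1))))
    cx=a-2;go(cx,cy,60);cx=a
    if bot.read_state()["t"]>54: break
print(taps);st()
cv2.imwrite("pics/scene8.png",bot.camera("scene")[:,:,::-1])
E
```

```text
t37.1 [ 502.4 -136.7   -5.7] F [ 0.5 -0.1  0.4] w0.5 ff0.0
[(-147, -145.7, -0.6), (-143, -142.5, 1.8), (-139, -138.9, 1.3), (-135, -134.9, 0.7), (-131, -130.6, 0.1), (-127, -126.7, 0.6), (-123, -123.3, 3.5), (-119, -119.8, 6.2), (-117, -117.4, 4.6), (-115, -114.9, 3.6), (-113, -112.6, 2.4), (-111, -110.6, 3.2), (-109, -108.7, 2.5), (-107, -106.7, 2.6), (-105, -104.7, 2.2), (-103, -102.7, 2.6), (-101, -100.7, 3.1), (-99, -98.7, 2.8), (-97, -96.7, 2.0), (-95, -95.4, 4.1), (-93, -95.4, 11.2)]
[(1, -95.4, 17.3), (4, -95.3, 17.0), (4, -95.1, 17.1)]
t46.2 [ 557.7 -141.7   -5.3] F [ 0.7 -0.3  0.2] w0.5 ff0.0
```

```bash
python3 - <<'E'
from h import *
im=cv2.imread("pics/scene8.png")
cv2.imwrite("pics/crop9.png",cv2.resize(im[300:425,190:340],(720,600),interpolation=cv2.INTER_CUBIC))
E
```

```text
(no output)
```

View pics/crop9.png

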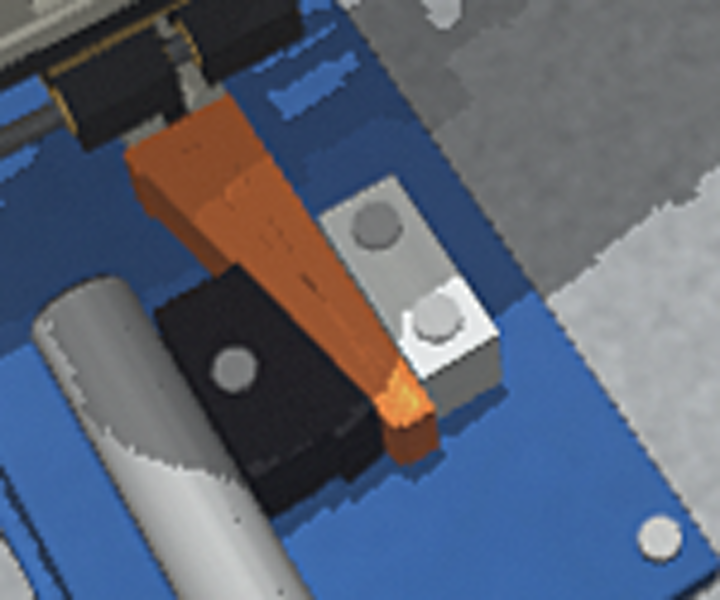

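The wedge lies flat in the slot with its tip about 10 mm beyond the rail's far end, crop (410,430), and the jaw is against the tube. I'll give a few firmer taps (about 19 N) to confirm it is tight.

```bash
python3 - <<'E'
from h import *
s=st();f0=s["contact_force"].copy();cy=-22.
a=-95.1;taps=[]
for k in range(6):
    cx=a+2.5;go(cx,cy,60);m=0
    for i in range(12):
        s=bot.read_state();F=push(s,f0);m=max(m,F)
        if F>=18: break
        cx+=.6;go(cx,cy,40)
    b=w2c(s["tcp_pos"])[0];taps.append((i,float(round(b,1)),float(round(m,1)),round(s["t"],1)));a=b
    go(a-2.5,cy,80)
    if s["t"]>53.5: break
print(taps);st()
E
```

```text
t46.2 [ 557.9 -141.7   -5.2] F [ 0.1 -0.7  0.1] w0.5 ff0.0
[(6, -94.7, 18.1, 48.0), (6, -94.3, 19.2, 50.0), (6, -93.8, 18.9, 52.0), (6, -93.5, 19.8, 54.0)]
t54.2 [ 558.9 -141.8   -5.3] F [-0.3 -0.5  0.3] w0.5 ff0.0
```

```bash
python3 - <<'E'
from h import *
go(-125,-22,150);st();print(bot.close_job())
E
```

```text
t54.6 [ 529.5 -139.    -5.3] F [ 0.2 -0.6 -0.1] w0.4 ff0.0
the job is handed in; nothing more can be done
None
```

I handed the job in at t = 54.6 s with the wedge flat in the slot, its thin end about 65–70 mm past the mouth; seven taps of 17–20 N each gained under 1 mm, the jaw looked closed on the tube (grip force not measured), and the gripper was backed clear, but no verdict came back.

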